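# Find the loose hatch bolt and hold its hatch open

### The job

One of the three hatch bolts on the beam enclosure is loose: tap the bolt heads lightly from above with the fingers until you find the one that gives. Then take that hatch by its bow handle, swing it up to 45 degrees or more and finish there, still holding it open by the handle so that a colleague can get at the optics. The other hatches stay shut, and the meter, the bottle and the lens post beside the work stay where they are.

Things in the scene. Friction and masses are not known exactly. Their poses are not given: they have to be found in the camera images.
- enclosure: black beam enclosure fixed to the optical table: 200 mm deep (own x), 406 mm long (own y), 90 mm tall, with three like bays 122 mm apart along its y; origin at the centre of its underside; own +x points away from the robot, yaw within 0.25 rad. Each bay is shut by an aluminium hatch, hinged along the edge nearer the robot and held by one bolt at its far edge; a tight bolt holds its hatch shut
- hatch_1 (a joint): opening angle (rad) of the hatch of the bay at the enclosure's -y end: 0 shut, grows as the far edge rises and swings towards the robot, stop at 1.3. Hatch 145 deep, 114 wide, 6 mm thick. Hinge axis along the enclosure's y at its own x = -75 mm, 90 mm above the table. Hatch, handle and bolt weigh 0.4 to 0.65 kg and fall shut when let go
- handle_1: bow handle of the hatch of the bay at the enclosure's -y end: dark steel round bar 10 mm thick, its straight top run 60 mm long parallel to the hinge (own y), on two feet 72 mm apart; origin on the hatch's top face midway between the feet, 80 mm from the hinge axis (own x points away from the hinge, own z out of the hatch); axis of the bar 42 mm above the hatch's top face
- grip_1 (a point): middle of the handle bar of the hatch of the bay at the enclosure's -y end, on the bar's axis; 138 mm above the table with the hatch shut; 80 mm from the hinge axis along the hatch and 48 mm above it
- head_1: steel bolt head of the bay at the enclosure's -y end: flange 23 mm across with a 16 mm hexagon on it, held 7 mm above the hatch by a short spring around the shank; it stands 53 mm beyond the handle, on the bay's middle line. Origin on the hatch's top face on the bolt's axis; z along the axis, out of the hatch
- top_1 (a point): middle of the upper face of the bolt head of the bay at the enclosure's -y end, 19 mm above the hatch's top face (115 mm above the table with the hatch shut)
- bolt_1 (a joint): how far the bolt of the bay at the enclosure's -y end has been pushed in, m: 0 standing out, 0.005 fully in. A tight bolt does not give; the loose one sinks 5 mm under 1 to 3 N and springs back when let go
- hatch_2 (a joint): opening angle (rad) of the hatch of the middle bay: 0 shut, grows as the far edge rises and swings towards the robot, stop at 1.3. Hatch 145 deep, 114 wide, 6 mm thick. Hinge axis along the enclosure's y at its own x = -75 mm, 90 mm above the table. Hatch, handle and bolt weigh 0.4 to 0.65 kg and fall shut when let go
- handle_2: bow handle of the hatch of the middle bay: dark steel round bar 10 mm thick, its straight top run 60 mm long parallel to the hinge (own y), on two feet 72 mm apart; origin on the hatch's top face midway between the feet, 80 mm from the hinge axis (own x points away from the hinge, own z out of the hatch); axis of the bar 42 mm above the hatch's top face
- grip_2 (a point): middle of the handle bar of the hatch of the middle bay, on the bar's axis; 138 mm above the table with the hatch shut; 80 mm from the hinge axis along the hatch and 48 mm above it
- head_2: steel bolt head of the middle bay: flange 23 mm across with a 16 mm hexagon on it, held 7 mm above the hatch by a short spring around the shank; it stands 53 mm beyond the handle, on the bay's middle line. Origin on the hatch's top face on the bolt's axis; z along the axis, out of the hatch
- top_2 (a point): middle of the upper face of the bolt head of the middle bay, 19 mm above the hatch's top face (115 mm above the table with the hatch shut)
- bolt_2 (a joint): how far the bolt of the middle bay has been pushed in, m: 0 standing out, 0.005 fully in. A tight bolt does not give; the loose one sinks 5 mm under 1 to 3 N and springs back when let go
- hatch_3 (a joint): opening angle (rad) of the hatch of the bay at the enclosure's +y end: 0 shut, grows as the far edge rises and swings towards the robot, stop at 1.3. Hatch 145 deep, 114 wide, 6 mm thick. Hinge axis along the enclosure's y at its own x = -75 mm, 90 mm above the table. Hatch, handle and bolt weigh 0.4 to 0.65 kg and fall shut when let go
- handle_3: bow handle of the hatch of the bay at the enclosure's +y end: dark steel round bar 10 mm thick, its straight top run 60 mm long parallel to the hinge (own y), on two feet 72 mm apart; origin on the hatch's top face midway between the feet, 80 mm from the hinge axis (own x points away from the hinge, own z out of the hatch); axis of the bar 42 mm above the hatch's top face
- grip_3 (a point): middle of the handle bar of the hatch of the bay at the enclosure's +y end, on the bar's axis; 138 mm above the table with the hatch shut; 80 mm from the hinge axis along the hatch and 48 mm above it
- head_3: steel bolt head of the bay at the enclosure's +y end: flange 23 mm across with a 16 mm hexagon on it, held 7 mm above the hatch by a short spring around the shank; it stands 53 mm beyond the handle, on the bay's middle line. Origin on the hatch's top face on the bolt's axis; z along the axis, out of the hatch
- top_3 (a point): middle of the upper face of the bolt head of the bay at the enclosure's +y end, 19 mm above the hatch's top face (115 mm above the table with the hatch shut)
- bolt_3 (a joint): how far the bolt of the bay at the enclosure's +y end has been pushed in, m: 0 standing out, 0.005 fully in. A tight bolt does not give; the loose one sinks 5 mm under 1 to 3 N and springs back when let go
- meter: bystander: white hand-held power meter lying on its back, 85 x 185 x 32 mm; origin under its centre
- bottle: bystander: white plastic bottle, 60 mm across, 150 mm tall, standing; origin under its centre
- lens_post: bystander: lens in a black ring on a post with a round foot 64 mm across, 109 mm tall; origin under the foot

How it is judged:
By the outcome, as a careful person would: the job done as asked, in the order asked, and still so for the second after the job is handed in, while the arm keeps its last pose, push and grip.
It also fails if it takes over 45 s, if anything falls off the work surface, if the arm or the gripper's body presses on something with over 40 N, if the wrist force passes 120 N, or if a joint passes its speed limit or range.

### The arm

A 6-joint arm with a two-finger parallel gripper is mounted at the origin on the work surface. World frame = base frame: x ahead of the robot, y to its left, z up, the work surface at z = 0. Lengths are in m, angles in rad, forces in N, time in s.
With the tool pointing down it reaches from about 0.35 to 0.775 m from the base axis. Payload 7.3 kg.
Tool frame: the origin (TCP) lies at the very end of the fingers, on their centre line; the grasp point (between the pads) lies 19 mm behind it (robot.hold_point_z is the distance from the TCP to the grasp point, in m); z points along the fingers, y is the direction in which the jaws open and shut (so a half turn about z gives the same grasp; the last joint's range is limited). The gripper opens to 92 mm and grips with 3 to 60 N. Pads are 19 mm wide; open, the fingers measure 130 mm over their backs; the gripper's body (75 mm by 190 mm) begins 47 mm behind the grasp point.
Start: joints at [1.069, 0.342, 1.524, -0, 1.275, -0.146], TCP at [0.183, 0.492, 0.227] pointing down, gripper open.
Joint ranges: [-2.53, 2.53], [-0.77, 2.02], [0.04, 2.7], [-1, 4.14], [0.28, 2.66], [-3.11, 3.11]. Speed limits (rad/s): [2.57, 2.57, 3.14, 3.14, 3.14, 3.14].

### API

Orientations are given as [roll, pitch, yaw] about the fixed x, y, z axes, in that order (R = Rz(yaw) Ry(pitch) Rx(roll)).
In Python, from cell import monitor, viewer, robot gives the robot as it stands.
- The arm moves only by the tool move_arm, never from a script. Its argument "deltas" is a list of rows, each an object of numbers: "x", "y", "z": the shift along the tool's x, y, z in m; "wx", "wy", "wz": the turn, a rotation vector about the tool's x, y, z in degrees; "hand": the opening, from 0 (shut) to 1 (fully open). In form: [{"x": .., "y": .., "z": .., "wx": .., "wy": .., "wz": .., "hand": ..}, ...]. A call has 1 to 8 rows; each row is the pose to reach, as a shift and turn from the pose commanded when the call began, along the tool's axes at that moment; what a row does not reach only later rows make up. A row lasts 1/8 s, in which the tool goes at most 62.5 mm and 10.7 degrees, less where a joint would pass 70% of its speed; a pose out of reach is approached as far as the arm can. A call with a gripper value outside its range is refused whole. The fingers move at their own pace and stop on an object; "grip_force" is the grip in N (left out, the last holds). Time passes only in rows, so rows that repeat a pose let the fingers close. It gives the time, the measured TCP pose, the force and the opening at its end, in the units of the state.
- monitor.observe(): the state, without advancing time (a new reading comes with each control period).
- viewer.read_camera(name): name is "scene" or "top" or "wrist"; returns the picture (384x512x3 uint8, red, green, blue); there is no depth.
- viewer.camera_params(name): a dict with "camera_matrix" (3x3 intrinsics, pixels), "R" (3x3) and "t" (3): a world point X has camera coordinates R X + t. Camera axes: x right, y down, z forward; pixel columns grow to the right and rows downward; lengths in m; the calibration is good to about 2 mm. A picture is of the moment at which its call begins: read the wrist's pose just before it. camera_params takes no time and is no camera call; for the wrist camera it gives the pose at the moment of the call.
- robot.hand_in(): hands the job in, once; it reports no verdict.
The state is a dict: "time": time; "qpos": joint angles; "qvel": joint speeds; "joint_efforts": joint torques, N m; "tool_pos": TCP position; "tool_rot": TCP orientation; "contact_force": force on the tool from outside, world axes, zero at the start; "torque": the same for the moment, N m; "opening": finger opening in m.
Only numpy, scipy, OpenCV 4.12 (cv2) and the standard library are available. Lean on these libraries where they do the work, as an engineer would, in place of code of your own. Each camera call takes 0.05 s, during which the arm holds its last target. There are 200 camera calls.

## Working session

There is one attempt and no reset: what is moved stays moved. The work goes in short steps, Python scripts to look and compute and a tool call to move; the robot and the scene stay as the last step left them, time stands still between calls to the robot, and variables do not carry over. Pictures are saved under pics/ and viewed, about 8 in all and at most 12, crops included, and the job is handed in when it is done.

Besides the shell and the picture viewer there is one more tool, called after "Call:" as name(argument=value, ...) on one line, values as JSON. move_arm: Moves the arm, as the interface text tells. Its arguments: {"type":"object","properties":{"deltas":{"type":"array","items":{"type":"object","properties":{"x":{"type":"number"},"y":{"type":"number"},"z":{"type":"number"},"wx":{"type":"number"},"wy":{"type":"number"},"wz":{"type":"number"},"hand":{"type":"number"}}}},"grip_force":{"type":"number"}},"required":["deltas"]}

```bash
mkdir -p pics; ls; python3 - <<'E'
from cell import monitor, viewer, robot
import cv2
print(monitor.observe())
for n in ("top","scene"):
    im=viewer.read_camera(n); cv2.imwrite(f"pics/{n}0.png",cv2.cvtColor(im,cv2.COLOR_RGB2BGR)); print(n,viewer.camera_params(n))
E
```

```text
pics
{'time': 0.0, 'qpos': array([ 1.06900185e+00,  3.42709804e-01,  1.52502228e+00, -1.88301314e-05,
        1.27538431e+00, -1.46002185e-01]), 'qvel': array([ 0.00029283, -0.00029298, -0.0013    ,  0.00042143, -0.0011983 ,
       -0.00150409]), 'joint_efforts': array([ 7.27957158e-04, -4.31243491e+01, -2.44224823e+01,  7.18063815e-02,
        5.58493752e-02, -1.53048313e-04]), 'tool_pos': array([0.18266296, 0.49176488, 0.22604983]), 'tool_rot': array([-3.14008250e+00, -2.03866158e-04,  2.78580571e+00]), 'contact_force': array([-0.73225917, -0.42536899,  0.41678062]), 'torque': array([ 0.00734053,  0.00355075, -0.00895935]), 'opening': 0.09191113214943057}
top {'camera_matrix': array([[401.72331497,   0.        , 248.43225311],
       [  0.        , 401.72331497, 188.26471947],
       [  0.        ,   0.        ,   1.        ]]), 'R': array([[-0.00958558, -0.99994841, -0.00336089],
       [-0.98061411,  0.01005797, -0.1956906 ],
       [ 0.19571431,  0.00141993, -0.98065993]]), 't': array([0.01071344, 0.55837778, 1.41062141])}
scene {'camera_matrix': array([[471.70770084,   0.        , 256.685671  ],
       [  0.        , 471.70770084, 191.63414654],
       [  0.        ,   0.        ,   1.        ]]), 'R': array([[ 0.12491073,  0.99208577,  0.01277223],
       [ 0.7349904 , -0.08387797, -0.67286968],
       [-0.66647313,  0.09343611, -0.73965077]]), 't': array([-0.07868647, -0.33797444,  1.8942572 ])}
```

View pics/top0.png

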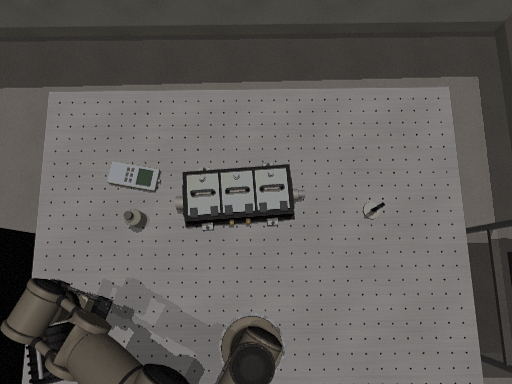

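View pics/scene0.png

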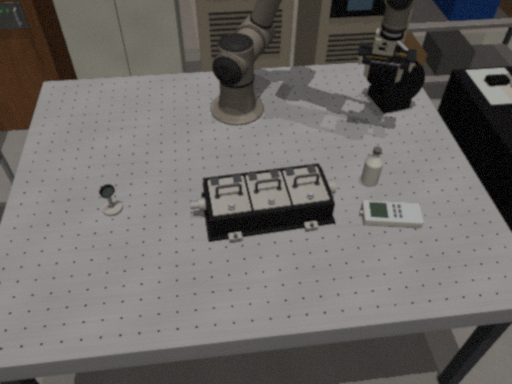

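The top view shows the enclosure at about (238,194) px, with heads near (202,180), (236,177) and (270,174) and handles about 12 px below them. The meter (133,177) and bottle (135,218) are on the +y side, and the lens post (374,208) is on the -y side. I'll enlarge both views to measure the enclosure pose.

```bash
cat > h.py <<'E'
import numpy as np, cv2
from cell import monitor, viewer, robot
def ray(n,uv,z,P=None):
    P=P or viewer.camera_params(n); K,R,t=P["camera_matrix"],P["R"],P["t"]
    d=R.T@np.linalg.inv(K)@np.array([*uv,1.]); c=-R.T@t
    return c+d*(z-c[2])/d[2]
def proj(n,X,P=None):
    P=P or viewer.camera_params(n); p=P["camera_matrix"]@(P["R"]@np.array(X)+P["t"]); return p[:2]/p[2]
E
python3 - <<'E'
from h import *
for n,uv in (("top",[(202,180),(236.5,177),(270,174.5)]),):
    for p in uv: print(ray(n,p,.115))
for p in [(203,192),(237,190),(272,187)]: print(ray("top",p,.138))
for p in [(231,209),(267,203),(302,197)]: print(ray("scene",p,.115))
a=cv2.imread("pics/top0.png")[155:235,170:305]; b=cv2.imread("pics/scene0.png")[155:245,195:345]
a=cv2.resize(a,None,fx=5,fy=5,interpolation=cv2.INTER_CUBIC); cv2.imwrite("pics/topc.png",a)
E
```

```text
[0.57779537 0.16790352 0.115     ]
[0.58734707 0.04666511 0.115     ]
[ 0.59515089 -0.07130854  0.115     ]
[0.5304515  0.16116707 0.138     ]
[0.53625234 0.04439241 0.138     ]
[ 0.54553385 -0.07605794  0.138     ]
[ 0.62570481 -0.07696492  0.115     ]
[0.61467043 0.03135308 0.115     ]
[0.60301122 0.13944239 0.115     ]
```

View pics/topc.png

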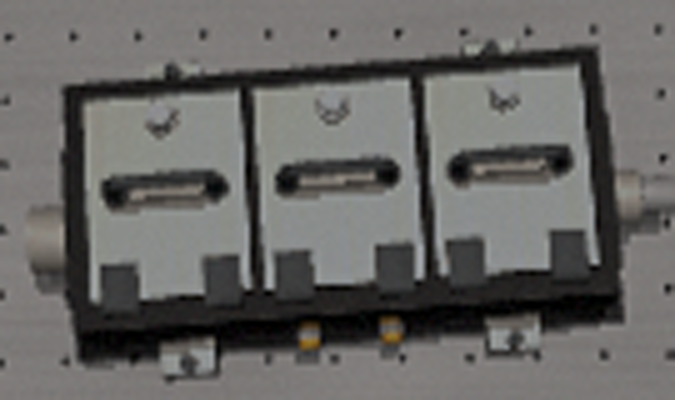

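The crop puts the heads near (202,178.6), (236.4,176.2) and (270.6,174.4) px. That gives bays about 120 mm apart and a yaw of about 0.07 rad, consistent with the sizes given. Next I move above the middle bay with the jaws shut and turned along the enclosure's x, for a wrist view.

Call:
move_arm(deltas=[{"x": -0.03,"y": -0.02,"z": -0.04,"wz": 8,"hand": 0},{"x": -0.474,"y": -0.299,"z": -0.09,"wz": 65.4,"hand": 0},{"x": -0.474,"y": -0.299,"z": -0.09,"wz": 65.4,"hand": 0},{"x": -0.474,"y": -0.299,"z": -0.09,"wz": 65.4,"hand": 0},{"x": -0.474,"y": -0.299,"z": -0.09,"wz": 65.4,"hand": 0},{"x": -0.474,"y": -0.299,"z": -0.09,"wz": 65.4,"hand": 0},{"x": -0.474,"y": -0.299,"z": -0.09,"wz": 65.4,"hand": 0},{"x": -0.474,"y": -0.299,"z": -0.09,"wz": 65.4,"hand": 0}], grip_force=30)

```text
schema error: expected keys x, y, z, wx, wy, wz, hand
```

Call:
move_arm(deltas=[{"x": -0.03,"y": -0.02,"z": -0.04,"wx": 0,"wy": 0,"wz": 8,"hand": 0},{"x": -0.474,"y": -0.299,"z": -0.09,"wx": 0,"wy": 0,"wz": 65.4,"hand": 0},{"x": -0.474,"y": -0.299,"z": -0.09,"wx": 0,"wy": 0,"wz": 65.4,"hand": 0},{"x": -0.474,"y": -0.299,"z": -0.09,"wx": 0,"wy": 0,"wz": 65.4,"hand": 0},{"x": -0.474,"y": -0.299,"z": -0.09,"wx": 0,"wy": 0,"wz": 65.4,"hand": 0},{"x": -0.474,"y": -0.299,"z": -0.09,"wx": 0,"wy": 0,"wz": 65.4,"hand": 0},{"x": -0.474,"y": -0.299,"z": -0.09,"wx": 0,"wy": 0,"wz": 65.4,"hand": 0},{"x": -0.474,"y": -0.299,"z": -0.09,"wx": 0,"wy": 0,"wz": 65.4,"hand": 0}], grip_force=30)

```text
time: 1.1
tool_pos: [0.4698, 0.1154, 0.3083]
tool_rot: [-3.141, -0.0, 1.643]
contact_force: [0.3, 0.9, 0.1]
opening: 0.0164
```

Call:
move_arm(deltas=[{"x": -0.05,"y": 0.02,"z": 0,"wx": 0,"wy": 0,"wz": 0,"hand": 0},{"x": -0.067,"y": 0.025,"z": 0,"wx": 0,"wy": 0,"wz": 0,"hand": 0},{"x": -0.067,"y": 0.025,"z": 0,"wx": 0,"wy": 0,"wz": 0,"hand": 0},{"x": -0.067,"y": 0.025,"z": 0,"wx": 0,"wy": 0,"wz": 0,"hand": 0}])

```text
time: 1.6
tool_pos: [0.4981, 0.0536, 0.3082]
tool_rot: [-3.141, -0.001, 1.646]
contact_force: [-0.0, 0.2, -0.9]
opening: 0.0006
```

```bash
python3 - <<'E'
from h import *
s=monitor.observe(); print(s["tool_pos"],s["tool_rot"],s["opening"])
P=viewer.camera_params("wrist"); im=viewer.read_camera("wrist")
np.savez("w1.npz",**P); cv2.imwrite("pics/w1.png",cv2.cvtColor(im,cv2.COLOR_RGB2BGR)); print(P, -P["R"].T@P["t"])
for X in ([.578,.168,.115],[.587,.047,.115],[.595,-.071,.115]): print(proj("wrist",X,P))
E
```

```text
[0.49814462 0.05359084 0.30823121] [-3.14120020e+00 -6.93877375e-04  1.64559051e+00] 0.0005540338173720216
{'camera_matrix': array([[314.2859913 ,   0.        , 250.87834266],
       [  0.        , 314.2859913 , 192.59733723],
       [  0.        ,   0.        ,   1.        ]]), 'R': array([[ 9.97129874e-01,  7.57099693e-02, -1.19903305e-04],
       [ 7.34174040e-02, -9.66546681e-01,  2.45758823e-01],
       [ 1.84905008e-02, -2.45062267e-01, -9.69331000e-01]]), 't': array([-0.50071101, -0.03578599,  0.47183842])} [0.49317669 0.11894978 0.46610229]
[335.03749924  71.15556565]
[327.89761359 183.98626247]
[321.36599536 277.30698236]
```

View pics/w1.png

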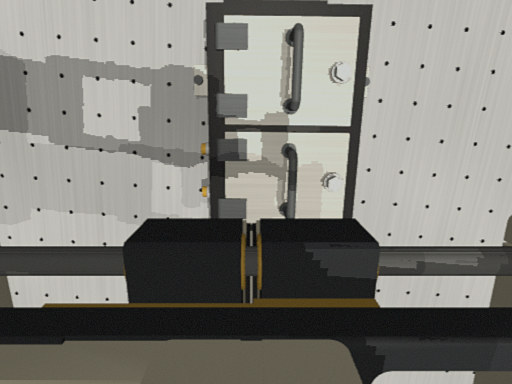

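The wrist view shows bays 3 and 2, with head tops at about (342,71) and (335,182) px. The bar of handle 3 is centred near (298,66) and the bar of handle 2 near (292,178). Bay 1 is hidden behind the fingers.

```bash
python3 - <<'E'
from h import *
P=dict(np.load("w1.npz"))
im=cv2.imread("pics/w1.png")
g=cv2.cvtColor(im,cv2.COLOR_BGR2GRAY)
print("encl corners z.09?",[ray("w",p,.09,P)[:2].round(4) for p in [(210,5),(370,8)]])
H=[ray("w",p,.115,P) for p in [(341.5,71.5),(334.5,182)]]; print(H)
# bar: dark pixels in hatch area by row
for r0,r1 in ((40,96),(156,200)):
    c=[]
    for r in range(r0,r1,4):
        xs=np.where(g[r,280:312]<90)[0]+280
        if len(xs): c.append((r,xs.min(),xs.max()))
    print(c)
    m=np.array([((a+b)/2,r) for r,a,b in c]); 
    pts=np.array([ray("w",p,.138,P)[:2] for p in m]); print(pts[[0,len(pts)//2,-1]])
print([ray("w",p,.138,P)[:2] for p in [(298,66),(292,178)]])
E
```

```text
encl corners z.09? [array([0.4409, 0.2275]), array([0.6125, 0.2376])]
[array([0.58481325, 0.16817647, 0.115     ]), array([0.59420684, 0.04987942, 0.115     ])]
[(40, np.int64(286), np.int64(302)), (44, np.int64(289), np.int64(302)), (48, np.int64(294), np.int64(301)), (52, np.int64(294), np.int64(301)), (56, np.int64(293), np.int64(301)), (60, np.int64(293), np.int64(301)), (64, np.int64(293), np.int64(301)), (68, np.int64(293), np.int64(301)), (72, np.int64(293), np.int64(300)), (76, np.int64(293), np.int64(300)), (80, np.int64(292), np.int64(300)), (84, np.int64(292), np.int64(300)), (88, np.int64(292), np.int64(300)), (92, np.int64(292), np.int64(299))]
[[0.52923812 0.18965895]
 [0.53491734 0.16484796]
 [0.53593012 0.1424493 ]]
[(156, np.int64(284), np.int64(296)), (160, np.int64(289), np.int64(296)), (164, np.int64(289), np.int64(296)), (168, np.int64(289), np.int64(296)), (172, np.int64(289), np.int64(296)), (176, np.int64(289), np.int64(296)), (180, np.int64(288), np.int64(296)), (184, np.int64(288), np.int64(295)), (188, np.int64(288), np.int64(295)), (192, np.int64(288), np.int64(295)), (196, np.int64(288), np.int64(294))]
[[0.53725248 0.07848205]
 [0.54216387 0.05749512]
 [0.54292689 0.035502  ]]
[array([0.53568712, 0.16674371]), array([0.5418676 , 0.05529916])]
```

Call:
move_arm(deltas=[{"x": -0.008,"y": 0.06,"z": 0.03,"wx": 0,"wy": 0,"wz": 0,"hand": 0},{"x": -0.013,"y": 0.095,"z": 0.06,"wx": 0,"wy": 0,"wz": 0,"hand": 0},{"x": -0.013,"y": 0.095,"z": 0.12,"wx": 0,"wy": 0,"wz": 0,"hand": 0},{"x": -0.013,"y": 0.095,"z": 0.165,"wx": 0,"wy": 0,"wz": 0,"hand": 0},{"x": -0.013,"y": 0.095,"z": 0.183,"wx": 0,"wy": 0,"wz": 0,"hand": 0},{"x": -0.013,"y": 0.095,"z": 0.183,"wx": 0,"wy": 0,"wz": 0,"hand": 0},{"x": -0.013,"y": 0.095,"z": 0.187,"wx": 0,"wy": 0,"wz": 0,"hand": 0},{"x": -0.013,"y": 0.095,"z": 0.189,"wx": 0,"wy": 0,"wz": 0,"hand": 0}])

```text
time: 2.65
tool_pos: [0.595, 0.0467, 0.1203]
tool_rot: [3.139, 0.0, 1.645]
contact_force: [0.5, -0.1, -0.3]
opening: 0.0007
```

```bash
python3 - <<'E'
from h import *
s=monitor.observe(); print(s["tool_pos"],s["contact_force"])
P=viewer.camera_params("wrist"); im=viewer.read_camera("wrist")
np.savez("w2.npz",**P); cv2.imwrite("pics/w2.png",cv2.cvtColor(im,cv2.COLOR_RGB2BGR))
E
```

```text
[0.5950287  0.04668939 0.12034742] [ 0.52914046 -0.05112285 -0.33594283]
```

View pics/w2.png

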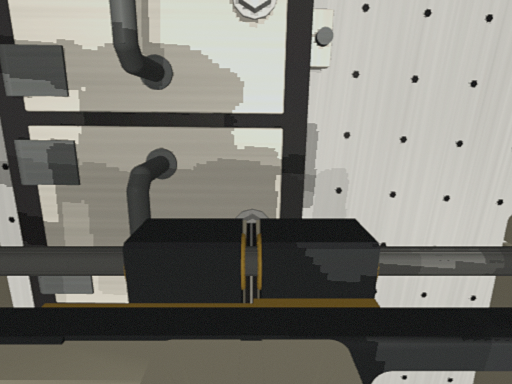

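The fingertips are centred sideways on head 2, whose rim shows at (252,213) px. Now I tap, in small steps.

Call:
move_arm(deltas=[{"x": 0,"y": 0,"z": 0.003,"wx": 0,"wy": 0,"wz": 0,"hand": 0},{"x": 0,"y": 0,"z": 0.0045,"wx": 0,"wy": 0,"wz": 0,"hand": 0},{"x": 0,"y": 0,"z": 0.006,"wx": 0,"wy": 0,"wz": 0,"hand": 0}])

```text
time: 3.08
tool_pos: [0.5946, 0.0463, 0.1134]
tool_rot: [3.141, -0.0, 1.644]
contact_force: [-0.3, -0.4, 1.8]
opening: 0.0004
```

Call:
move_arm(deltas=[{"x": 0,"y": 0,"z": 0.001,"wx": 0,"wy": 0,"wz": 0,"hand": 0},{"x": 0,"y": 0,"z": 0.001,"wx": 0,"wy": 0,"wz": 0,"hand": 0}])

```text
time: 3.32
tool_pos: [0.5946, 0.0463, 0.1123]
tool_rot: [3.141, -0.0, 1.644]
contact_force: [-1.0, 0.5, 2.7]
opening: 0.0003
```

Call:
move_arm(deltas=[{"x": 0,"y": 0,"z": 0.001,"wx": 0,"wy": 0,"wz": 0,"hand": 0},{"x": 0,"y": 0,"z": 0.001,"wx": 0,"wy": 0,"wz": 0,"hand": 0}])

```text
time: 3.58
tool_pos: [0.5946, 0.0463, 0.1113]
tool_rot: [3.141, -0.0, 1.644]
contact_force: [-0.6, 0.3, 3.3]
opening: 0.0006
```

```bash
python3 - <<'E'
from h import *
s=monitor.observe(); print(s["tool_pos"],s["contact_force"])
E
```

```text
[0.5945845  0.04629286 0.11129182] [-0.63952787  0.26045376  3.27882561]
```

Call:
move_arm(deltas=[{"x": 0,"y": 0,"z": 0.001,"wx": 0,"wy": 0,"wz": 0,"hand": 0},{"x": 0,"y": 0,"z": 0.002,"wx": 0,"wy": 0,"wz": 0,"hand": 0},{"x": 0,"y": 0,"z": 0.002,"wx": 0,"wy": 0,"wz": 0,"hand": 0}])

```text
time: 3.95
tool_pos: [0.5946, 0.0463, 0.1101]
tool_rot: [3.141, 0.0, 1.644]
contact_force: [-2.5, 0.6, 8.0]
opening: 0.0006
```

Head 2 sank 5 mm under about 1.8 to 3.3 N and stopped at z = 0.110 m, so bolt 2 is the loose one. Next I back off and go over handle 2 with the jaws part open.

Call:
move_arm(deltas=[{"x": 0,"y": 0,"z": -0.03,"wx": 0,"wy": 0,"wz": 0,"hand": 0},{"x": 0,"y": 0,"z": -0.085,"wx": 0,"wy": 0,"wz": 0,"hand": 0},{"x": 0.006,"y": -0.03,"z": -0.09,"wx": 0,"wy": 0,"wz": 0,"hand": 0.45},{"x": 0.006,"y": -0.0525,"z": -0.09,"wx": 0,"wy": 0,"wz": 0,"hand": 0.45},{"x": 0.006,"y": -0.0525,"z": -0.09,"wx": 0,"wy": 0,"wz": 0,"hand": 0.45},{"x": 0.006,"y": -0.0525,"z": -0.09,"wx": 0,"wy": 0,"wz": 0,"hand": 0.45},{"x": 0.006,"y": -0.0525,"z": -0.07,"wx": 0,"wy": 0,"wz": 0,"hand": 0.45},{"x": 0.006,"y": -0.0525,"z": -0.06,"wx": 0,"wy": 0,"wz": 0,"hand": 0.45}])

```text
time: 4.95
tool_pos: [0.542, 0.0484, 0.1679]
tool_rot: [-3.14, -0.0, 1.644]
contact_force: [-0.7, 0.2, -0.3]
opening: 0.0418
```

```bash
python3 - <<'E'
from h import *
s=monitor.observe(); print(s["tool_pos"],s["tool_rot"],s["contact_force"],s["opening"],s["qpos"])
im=viewer.read_camera("wrist")
cv2.imwrite("pics/w3.png",cv2.cvtColor(im,cv2.COLOR_RGB2BGR))
E
```

```text
[0.54197885 0.04837613 0.16787347] [-3.14009788e+00 -2.90376832e-04  1.64415271e+00] [-0.7185894   0.16271852 -0.30189572] 0.041807305217294345 [-5.19095911e-02  4.30759768e-01  1.55899735e+00  1.10866589e-04
  1.15335488e+00 -1.25311219e-01]
```

View pics/w3.png

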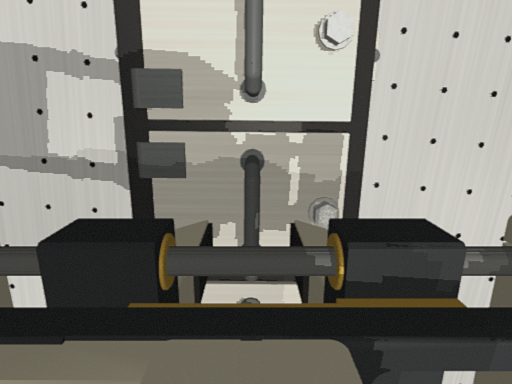

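The bar of handle 2 (column 252) is centred between the pads at columns 210 and 295. I go down and close.

Call:
move_arm(deltas=[{"x": 0,"y": 0,"z": 0.03,"wx": 0,"wy": 0,"wz": 0,"hand": 0.45},{"x": 0,"y": 0,"z": 0.049,"wx": 0,"wy": 0,"wz": 0,"hand": 0.45},{"x": 0,"y": 0,"z": 0.049,"wx": 0,"wy": 0,"wz": 0,"hand": 0.45},{"x": 0,"y": 0,"z": 0.049,"wx": 0,"wy": 0,"wz": 0,"hand": 0},{"x": 0,"y": 0,"z": 0.049,"wx": 0,"wy": 0,"wz": 0,"hand": 0},{"x": 0,"y": 0,"z": 0.049,"wx": 0,"wy": 0,"wz": 0,"hand": 0},{"x": 0,"y": 0,"z": 0.049,"wx": 0,"wy": 0,"wz": 0,"hand": 0},{"x": 0,"y": 0,"z": 0.049,"wx": 0,"wy": 0,"wz": 0,"hand": 0}], grip_force=40)

```text
time: 6.0
tool_pos: [0.5424, 0.0485, 0.1208]
tool_rot: [3.14, -0.0, 1.644]
contact_force: [1.2, 1.3, 1.5]
opening: 0.009
```

```bash
python3 - <<'E'
import numpy as np
# arc: hatch angle a, tool tilt f*a; TCP displacement in initial tool axes (ty=+x encl, tz=down), tcp 19mm beyond grip
g0=np.array([.080,.048])
for f in (1,.6,):
  for d in (0,4,8,14,20,26,32,38,44,50,56):
    a=np.radians(d); c,s=np.cos(a),np.sin(a)
    g=np.array([c*g0[0]-s*g0[1], s*g0[0]+c*g0[1]])  # x, z; a raises far edge
    t=f*a; ax=np.array([np.sin(t),-np.cos(t)])      # finger direction, initially down, tilts away from robot
    p=g+.019*ax-(g0+[0,-.019])
    print(f,d,"y %.4f z %.4f tilt %.1f"%(p[0],-p[1],f*d))
E
```

```text
1 0 y 0.0000 z -0.0000 tilt 0.0
1 4 y -0.0022 z -0.0055 tilt 4.0
1 8 y -0.0048 z -0.0109 tilt 8.0
1 14 y -0.0094 z -0.0185 tilt 14.0
1 20 y -0.0147 z -0.0256 tilt 20.0
1 26 y -0.0208 z -0.0321 tilt 26.0
1 32 y -0.0275 z -0.0380 tilt 32.0
1 38 y -0.0348 z -0.0431 tilt 38.0
1 44 y -0.0426 z -0.0474 tilt 44.0
1 50 y -0.0508 z -0.0509 tilt 50.0
1 56 y -0.0593 z -0.0535 tilt 56.0
0.6 0 y 0.0000 z -0.0000 tilt 0.0
0.6 4 y -0.0027 z -0.0055 tilt 2.4
0.6 8 y -0.0059 z -0.0107 tilt 4.8
0.6 14 y -0.0112 z -0.0181 tilt 8.4
0.6 20 y -0.0173 z -0.0249 tilt 12.0
0.6 26 y -0.0240 z -0.0309 tilt 15.6
0.6 32 y -0.0313 z -0.0362 tilt 19.2
0.6 38 y -0.0391 z -0.0406 tilt 22.8
0.6 44 y -0.0473 z -0.0441 tilt 26.4
0.6 50 y -0.0558 z -0.0467 tilt 30.0
0.6 56 y -0.0645 z -0.0483 tilt 33.6
```

The grip is closed on the bar (9 mm opening). I swing along the arc, with the tool tilting 0.6 times the hatch angle.

Call:
move_arm(deltas=[{"x": 0,"y": -0.0027,"z": -0.0055,"wx": -2.4,"wy": 0,"wz": 0,"hand": 0},{"x": 0,"y": -0.0059,"z": -0.0107,"wx": -4.8,"wy": 0,"wz": 0,"hand": 0},{"x": 0,"y": -0.0112,"z": -0.0181,"wx": -8.4,"wy": 0,"wz": 0,"hand": 0},{"x": 0,"y": -0.0173,"z": -0.0249,"wx": -12,"wy": 0,"wz": 0,"hand": 0},{"x": 0,"y": -0.0173,"z": -0.0249,"wx": -12,"wy": 0,"wz": 0,"hand": 0}])

```text
time: 6.62
tool_pos: [0.5247, 0.0474, 0.1459]
tool_rot: [2.929, -0.0, 1.644]
contact_force: [6.4, 2.1, -5.1]
opening: 0.0089
```

```bash
python3 - <<'E'
import numpy as np
def p(d,f=.6):
    a=np.radians(d);c,s=np.cos(a),np.sin(a)
    g=np.array([c*.08-s*.048,s*.08+c*.048]);t=f*a
    return g+.019*np.array([np.sin(t),-np.cos(t)])
t=np.radians(12)
for d in (26,32,38,44,50,56):
    q=p(d)-p(20);y,z=q[0],-q[1]
    print(d,"y %.4f z %.4f wx %.1f"%(y*np.cos(t)-z*np.sin(t),y*np.sin(t)+z*np.cos(t),-.6*(d-20)))
E
```

```text
26 y -0.0053 z -0.0073 wx -3.6
32 y -0.0114 z -0.0139 wx -7.2
38 y -0.0181 z -0.0199 wx -10.8
44 y -0.0254 z -0.0250 wx -14.4
50 y -0.0332 z -0.0293 wx -18.0
56 y -0.0413 z -0.0328 wx -21.6
```

Call:
move_arm(deltas=[{"x": 0,"y": -0.0053,"z": -0.0073,"wx": -3.6,"wy": 0,"wz": 0,"hand": 0},{"x": 0,"y": -0.0114,"z": -0.0139,"wx": -7.2,"wy": 0,"wz": 0,"hand": 0},{"x": 0,"y": -0.0181,"z": -0.0199,"wx": -10.8,"wy": 0,"wz": 0,"hand": 0},{"x": 0,"y": -0.0254,"z": -0.025,"wx": -14.4,"wy": 0,"wz": 0,"hand": 0},{"x": 0,"y": -0.0332,"z": -0.0293,"wx": -18,"wy": 0,"wz": 0,"hand": 0},{"x": 0,"y": -0.0413,"z": -0.0328,"wx": -21.6,"wy": 0,"wz": 0,"hand": 0},{"x": 0,"y": -0.0413,"z": -0.0328,"wx": -21.6,"wy": 0,"wz": 0,"hand": 0},{"x": 0,"y": -0.0413,"z": -0.0328,"wx": -21.6,"wy": 0,"wz": 0,"hand": 0}])

```text
time: 7.62
tool_pos: [0.4771, 0.0442, 0.1701]
tool_rot: [2.559, -0.003, 1.647]
contact_force: [2.1, 7.2, -0.9]
opening: 0.0086
```

```bash
python3 - <<'E'
from h import *
s=monitor.observe(); print(s["time"],s["tool_pos"],s["tool_rot"],s["contact_force"],s["opening"])
a=viewer.read_camera("scene")[130:250,180:440]; cv2.imwrite("pics/s4.png",cv2.cvtColor(cv2.resize(a,None,fx=3,fy=3,interpolation=cv2.INTER_CUBIC),cv2.COLOR_RGB2BGR))
# grip position -> hatch angle
from scipy.spatial.transform import Rotation as Ro
g=s["tool_pos"]-.019*Ro.from_euler("xyz",s["tool_rot"]).as_matrix()[:,2]
xh=np.array([np.cos(.075),np.sin(.075)]); h=np.array([.542,.048])@xh-.08
v=np.array([g[:2]@xh-h,g[2]-.09]); print(g,np.hypot(*v),np.degrees(np.arctan2(v[1],v[0])-np.arctan2(48,80)))
E
```

```text
7.625 [0.47714905 0.04418505 0.1701152 ] [ 2.5586343  -0.00287609  1.64653286] [ 2.07761578  7.17197216 -0.94580689] 0.00863824363134029
[0.46672306 0.04334815 0.18597705] 0.09608655578204495 56.30053574565608
```

View pics/s4.png

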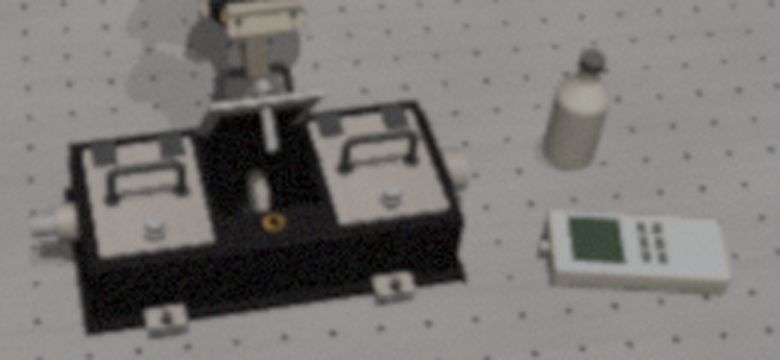

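The middle hatch stands open with its edge at about (265,105) px in the crop. Both neighbouring hatches are shut, and the bottle and meter are in place. The grip point works out to a hatch angle of about 56°, so I'm handing in.

```bash
python3 - <<'E'
from cell import robot
print(robot.hand_in())
E
```

```text
the job is handed in; nothing more can be done
None
```

The middle hatch (hatch 2) is open to about 56°, still held by its handle with a 40 N grip setting, and the job is handed in at about 7.6 s.

- **Finding the bolt:** I tapped the middle bolt first and it was the loose one. It sank from about z = 0.115 to 0.110 m at 1.8–3.3 N, then stopped with the force rising to 8 N. I did not tap the other two bolts.
- **Opening angle:** the 56° comes from the arm's measured pose. The grip point's distance from the hinge came out at 96 mm against the nominal 93 mm, so the angle may be a little off but is well above 45°.
- **Grip:** the opening read about 9 mm on the 10 mm bar and stayed there through the swing. The last wrist force was about 7.5 N, mostly sideways.
- **Last picture:** it shows the middle hatch open, the other two shut, and the bottle and meter standing where they were. The lens post was outside that crop, so I did not check it again, but the arm never went near it.

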